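# Unfold the board hook and hang the profile template

### The arm

A 6-joint arm with a two-finger parallel gripper is mounted at the origin on a cart in front of the work surface, level with it; the furniture and walls round the work are solid. World frame = base frame: x ahead of the robot, y to its left, z up, the work surface at z = 0. Lengths are in m, angles in rad, forces in N, time in s.
With the tool pointing down it reaches from about 0.25 to 0.775 m from the base axis. Payload 4 kg.
Tool frame: the origin (TCP) lies midway between the tips of the shut fingers; the grasp point (between the pads) lies 19 mm behind it; z points along the fingers, y is the direction in which the jaws open and shut (so a half turn about z gives the same grasp; the last joint's range is limited). The gripper opens to 94 mm and grips with 3 to 60 N. Pads are 16 mm wide; open, the fingers measure 119 mm over their backs; the gripper's body (75 mm by 177 mm) begins 78 mm behind the grasp point.
Start: joints at [1.08, 0.087, 1.371, -0, 1.684, -0.103], TCP at [0.208, 0.509, 0.206] pointing down, gripper open.
Joint ranges: [-3.1, 3.1], [-0.76, 2.03], [0.27, 2.55], [-1.08, 4.22], [0.17, 2.65], [-2.57, 2.57]. Speed limits (rad/s): [2.79, 2.79, 3.14, 3.14, 3.14, 3.14].

### API

Orientations are given as [roll, pitch, yaw] about the fixed x, y, z axes, in that order (R = Rz(yaw) Ry(pitch) Rx(roll)).
In Python, from bench import robot, cams gives the robot as it stands.
- The arm moves only by the tool step_arm, never from a script. Its argument "plan" is a list that holds one entry, the list of rows, each a list of 5 numbers: the shift along the world's x, y, z in mm, then the turn about the world's z in rad, then the opening in per cent of the stroke, from 0 (shut) to 100 (fully open). In form: [[[tx, ty, tz, turn, fingers], ...]]. A call has 1 to 8 rows; each row is the pose to reach, as a shift and turn from the pose commanded when the call began; what a row does not reach only later rows make up. A row lasts 1/12 s, in which the tool goes at most 41.7 mm and 7.16 degrees, less where a joint would pass 70% of its speed; a pose out of reach is approached as far as the arm can. A call with a gripper value outside its range is refused whole. The fingers move at their own pace and stop on an object; the grip force is fixed at half the most. Time passes only in rows, so rows that repeat a pose let the fingers close. It gives the time, the measured TCP pose, the force and the opening at its end, in the units of the state.
- robot.get_obs(): the state, without advancing time (a new reading comes with each control period).
- cams.snapshot(name): name is "scene" or "top"; returns a dict with "frame" (480x640x3 uint8, red, green, blue), "camera_matrix" (3x3 intrinsics, pixels), "origin" and "attitude" of the camera in the world. Camera axes: x right, y down, z forward; pixel columns grow to the right and rows downward; lengths in m; the calibration is good to about 2 mm. A picture is of the moment at which its call begins. There is no depth.
- robot.close_job(): hands the job in, once; it reports no verdict.
The state is a dict: "time": time; "joint_positions": joint angles; "qvel": joint speeds; "joint_torque": joint torques, N m; "tool_pos": TCP position; "ee_rot": TCP orientation; "wrist_force": force on the tool from outside, world axes, zero at the start; "wrist_torque": the same for the moment, N m; "width": finger opening in m.
Only numpy, scipy, OpenCV 4.12 (cv2) and the standard library are available. Lean on these libraries where they do the work, as an engineer would, in place of code of your own. Each camera call takes 0.05 s, during which the arm holds its last target. There are 200 camera calls.

### The job

Swing the red folding hook on the tool board fully out to its stop, then lift the plywood profile template out of its slotted wooden stand, pass its window over the hook's upturned tip, and push it gently back along the bar, raised clear of the low ridge, until you feel it bear against the black rubber collar, wherever that is clamped today. Keep it lightly pressed there for a moment while still raised, then let it down into the short seat between collar and ridge, so that it hangs there by itself. Never force the template against the hook, and leave the loose cup and the pigment jar where they stand.

Things in the scene. Friction and masses are not known exactly. Their poses are not given: they have to be found in the camera images.
- board: upright plywood tool board, 240 wide, 18 thick, top at 225 mm, on two wooden feet, fixed. Origin on the bench under its middle; x points out of its back, y along its width (to the left seen from its front), z up. The hook's upright hinge axis lies at x -49, y 0 mm. The hinge plate and ears carry the hook; two wrenches are fixed flat on the front
- hook (a joint): hook hinge (upright axis), rad: near 0 (0 to 0.25) the bar lies folded along the board's +y; growing values swing its tip out to the front (anticlockwise from above); the hard stop is at 1.571, the bar then points straight out of the board's front (board -x). Stiff by friction (0.25 N m, about 2 N at the tip), stays where it is left, no spring
- hook_bar: red bar of the hook, 12 wide, 8 high, 126 mm long. Origin on the hinge axis at the height of the bar's top face (180 mm above the bench); its own y points along the bar to the tip, z up. At y 120 is the upturned round tip, diameter 10, rising 20 mm above the bar's top face. The bar's middle is 40 mm in front of the board's front face when folded
- bar_strip: thin steel strip under the bar; origin and axes as hook_bar. Carries a rigidly clamped saddle, whose place along the bar this pose does not tell: feel or look for it. Saddle, from the hinge on: black rubber collar round the bar, diameter 40, its tip-side face anywhere from bar y 35 to 60 mm; flat seat 15 mm long, 3 above the bar's top face; rounded ridge 7 mm long, crest 7.5 above it
- hook_lip (a point): point in the upturned tip, 11 mm above the bar's top face and 9 below the tip's rounded end; it can be pinched here from above to swing the hook. (Saddle: the collar is centred 4 mm below the bar top and too wide for the window; the seat is a sleeve 14 wide, reaching 11 below the bar top)
- stand: slotted dark wooden block, 64 x 116 x 36 mm, fixed. Origin at the centre of its underside, its y along the slot. Slot 15.5 wide, 96 long, floor 8 mm above the bench
- template_centre (a point): centre of the plywood profile template, loose, 0.15 kg (varies), 12 mm thick (its x), 90 wide at the foot and 44 at the top (its y), 167 mm high (its z up). Stands upright in the stand's slot. This point is half-way up, 83.5 mm above its foot. The solid tab above the window, 44 wide, from 47.5 to 83.5 mm above this point, is the place to grip, across the 44 mm. The same both ways round
- template_eye (a point): middle of the upper edge of the template's window, 131 mm above its foot and 36 below its top; axes as the template's. The window goes through the thickness, is 24 wide and 42 mm high below this point
- template: the same template; origin at the middle of its foot edge
- cup_b: small loose plastic cup, 79 mm wide, 63 high; origin under its centre; leave it alone
- pigment_jar: loose ochre pigment jar, 47 mm wide, 98 high; origin under its centre; leave it alone
Mind the look-alikes: they are no part of the job. What is shaped like the template but purple or turquoise is not meant.

How it is judged:
By the outcome, as a careful person would: the job done as asked, in the order asked, and still so for the second after the job is handed in, with the robot touching nothing.
It also fails if it takes over 72 s, if anything falls off the work surface, if the arm or the gripper's body presses on something with over 40 N, if the wrist force passes 120 N, or if a joint passes its speed limit or range.

## Working session

There is one attempt and no reset: what is moved stays moved. The work goes in short steps, Python scripts to look and compute and a tool call to move; the robot and the scene stay as the last step left them, time stands still between calls to the robot, and variables do not carry over. Pictures are saved under pics/ and viewed, about 8 in all and at most 12, crops included, and the job is handed in when it is done.

Besides the shell and the picture viewer there is one more tool, called after "Emit:" as name(argument=value, ...), one argument or row to a line, values as JSON. step_arm: Moves the arm, as the interface text tells. Its arguments: {"type":"object","properties":{"plan":{"type":"array"}},"required":["plan"]}

```bash
ls; mkdir -p pics; python3 - <<'E'
from bench import robot, cams
import cv2,json,numpy as np
for n in("scene","top"):
    s=cams.snapshot(n); cv2.imwrite(f"pics/{n}0.png",s["frame"][:,:,::-1])
    print(n,s["camera_matrix"],s["origin"],s["attitude"])
print(robot.get_obs())
E
```

```text
pics
scene [[452.00145558   0.         330.71080291]
 [  0.         452.00145558 240.34274322]
 [  0.           0.           1.        ]] [ 0.00249771 -0.77184334  0.82268407] [-2.28594342 -0.01830417 -0.69616559]
top [[619.64909295   0.         313.36900627]
 [  0.         619.64909295 248.29864349]
 [  0.           0.           1.        ]] [ 0.26857121 -0.18285627  1.51562938] [-2.94472149  0.01314307 -1.56843379]
{'time': 0.1, 'joint_positions': array([ 1.07992961e+00,  8.78879462e-02,  1.37205210e+00, -1.11131388e-05,
        1.68361209e+00, -1.03138892e-01]), 'qvel': array([ 9.67820549e-05, -8.71640562e-04, -3.10884493e-03, -3.65205941e-04,
        3.01648710e-04, -1.75679172e-04]), 'joint_torque': array([ 2.31843464e-03, -3.41250193e+01, -3.03302729e+01,  7.20726396e-02,
        3.03134252e-02, -1.10941357e-04]), 'tool_pos': array([0.20774676, 0.50873562, 0.20444337]), 'ee_rot': array([-3.13964244e+00, -1.90754705e-04,  2.75386340e+00]), 'wrist_force': array([ 0.63460867, -0.37824666, -0.22989078]), 'wrist_torque': array([ 0.00169597, -0.01953248, -0.01545704]), 'width': 0.09387618468531421}
```

View pics/scene0.png

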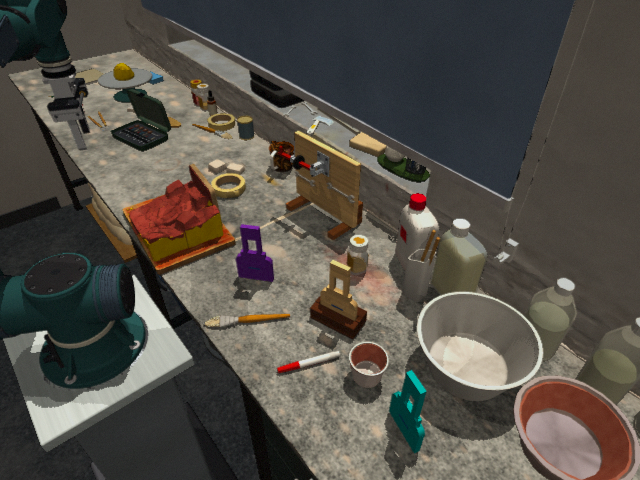

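View pics/top0.png

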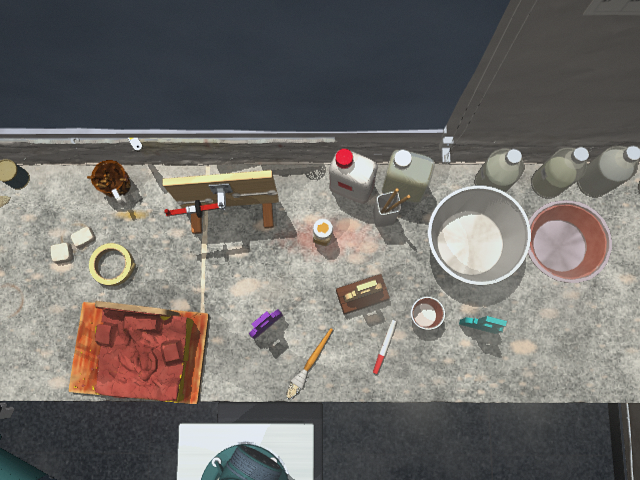

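Views: scene: plywood template in the dark stand at (340,290); purple look-alike at (253,255), turquoise one at (408,412). The plywood one, standing in the slotted dark stand, is the one meant. The hook bar is folded at (300,161) in scene and (195,208) in top, the cup is at (368,365) and the jar at (358,253). I'll confirm with an enlarged crop.

```bash
cat > h.py <<'E'
import numpy as np,cv2
from scipy.spatial.transform import Rotation as R
from bench import robot,cams
def snap(n,f=None):
    s=cams.snapshot(n)
    if f: cv2.imwrite(f,s["frame"][:,:,::-1])
    return s
def ray(s,u,v):
    d=R.from_euler('xyz',s["attitude"]).as_matrix()@np.linalg.inv(s["camera_matrix"])@[u,v,1]
    return np.array(s["origin"]),d
def at_z(s,u,v,z):
    o,d=ray(s,u,v); return o+d*(z-o[2])/d[2]
def proj(s,p):
    q=R.from_euler('xyz',s["attitude"]).as_matrix().T@(np.array(p)-s["origin"]); q=s["camera_matrix"]@q; return q[:2]/q[2]
def crop(s,u,v,w,h,k): 
    return cv2.resize(s["frame"][v:v+h,u:u+w,::-1],None,fx=k,fy=k,interpolation=cv2.INTER_CUBIC)
E
python3 - <<'E'
from h import *
t=snap("top");s=snap("scene")
a=np.hstack([crop(t,155,160,130,80,3),crop(t,325,265,130,80,3)])
b=np.hstack([crop(s,255,125,130,110,3),crop(s,285,250,130,110,3)])
cv2.imwrite("pics/c1.png",np.vstack([a,b])); print(np.vstack([a,b]).shape)
E
```

```text
(570, 780, 3)
```

View pics/c1.png

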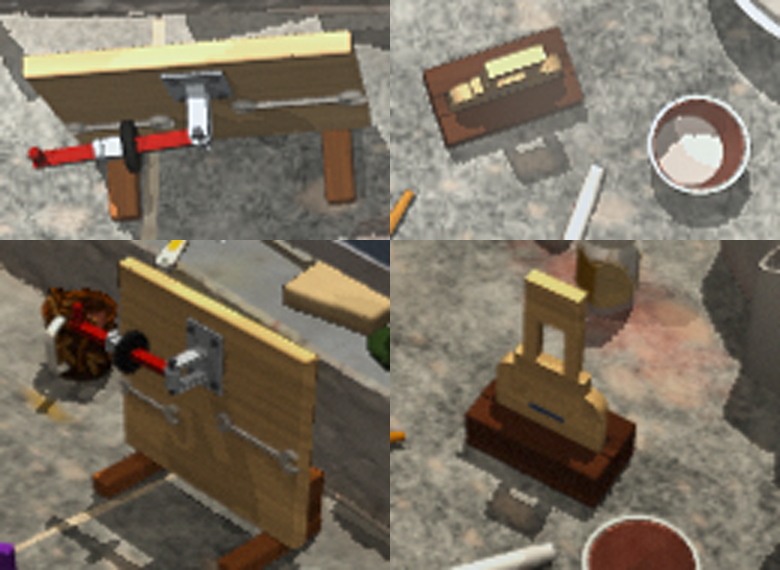

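```bash
python3 - <<'E'
from h import *
t=snap("top");s=snap("scene")
T1=lambda u,v:(155+(u+.5)/3-.5,160+(v+.5)/3-.5); T2=lambda u,v:(325+(u-390+.5)/3-.5,265+(v+.5)/3-.5)
S1=lambda u,v:(255+(u+.5)/3-.5,125+(v-240+.5)/3-.5); S2=lambda u,v:(285+(u-390+.5)/3-.5,250+(v-240+.5)/3-.5)
def tri(a,b):
    o1,d1=ray(t,*a);o2,d2=ray(s,*b)
    k=np.linalg.lstsq(np.c_[d1,-d2],o2-o1,rcond=None)[0]; p,q=o1+k[0]*d1,o2+k[1]*d2
    return (p+q)/2*1000,np.linalg.norm(p-q)*1000
np.set_printoptions(precision=1,suppress=True)
print("template top centre tri",tri(T2(516,61),S2(556,286)), at_z(t,*T2(516,61),.175)*1000,at_z(s,*S2(556,286),.175)*1000)
def ang(a,b,z):
    p=at_z(t,*a,z);q=at_z(t,*b,z);d=q-p;return p*1000,q*1000,np.linalg.norm(d)*1000,np.degrees(np.arctan2(d[1],d[0]))
print("tmpl edge",ang(T2(485,65),T2(542,45),.175),ang(T2(490,78),T2(548,58),.175))
print("stand edge",ang(T2(424,72),T2(559,26),.036),ang(T2(443,145),T2(584,95),.03))
print("board back",ang(T1(24,57),T1(350,32),.225)); print("board front",ang(T1(26,78),T1(352,54),.225))
print("tip",tri(T1(36,157),S1(77,310)),at_z(t,*T1(36,157),.195)*1000,at_z(s,*S1(77,310),.2)*1000)
E
```

```text
template top centre tri (array([ 453.8, -280.5,  177.5]), np.float64(0.6776680086880418)) [ 454.4 -280.9  175. ] [ 455.2 -278.5  175. ]
tmpl edge (array([ 451.5, -258.4,  175. ]), array([ 466.1, -299.9,  175. ]), np.float64(44.08924111791648), np.float64(-70.56057387183854)) (array([ 442. , -261.9,  175. ]), array([ 456.6, -304.1,  175. ]), np.float64(44.711929835944595), np.float64(-70.89160214723401))
stand edge (array([ 464.8, -217.3,   36. ]), array([ 502.1, -326. ,   36. ]), np.float64(114.90280966916077), np.float64(-71.05834104072898)) (array([ 406.9, -232.3,   30. ]), array([ 447.1, -345.5,   30. ]), np.float64(120.10207286643944), np.float64(-70.47069261499776))
board back (array([680.8, 163.6, 225. ]), array([699.4, -73.2, 225. ]), np.float64(237.5643740691817), np.float64(-85.52824422277963))
board front (array([665. , 161.4, 225. ]), array([682.7, -74.9, 225. ]), np.float64(236.96678031316623), np.float64(-85.71219411953857))
tip (array([613.7, 158.5, 196.4]), np.float64(0.8087526143833433)) [613.7 159.  195. ] [610.5 152.9 200. ]
```

The top view and scene crops agree. The template's top centre is at (454,-280.5) mm with its width axis about -70.7°. The board's yaw is about 4.4°, the hinge is near (633,40.5), and the tip is at (613.7,158.5) with the hook at about 0.09 rad. Moving above the tip.

Emit:
step_arm(
  plan=[
    [[40,-34,55,-0.1,40],[80,-69,55,-0.2,40],[120,-103,55,-0.3,40],[160,-138,55,-0.4,40],[195,-168,55,-0.5,40],[230,-198,55,-0.6,40],[260,-225,55,-0.7,40],[290,-250,55,-0.8,40]],
  ],
)

```text
time: 0.97
tool_pos: [0.4499, 0.3, 0.2603]
ee_rot: [3.141, -0.0, 1.949]
wrist_force: [0.5, 1.1, 0.1]
width: 0.0441
```

Emit:
step_arm(
  plan=[
    [[30,-26,0,-0.07,40],[58,-50,0,-0.13,40],[87,-75,0,-0.18,40],[116,-100,0,-0.22,40],[116,-100,0,-0.22,40],[116,-100,0,-0.22,40]],
  ],
)

```text
time: 1.47
tool_pos: [0.5657, 0.1998, 0.2588]
ee_rot: [-3.14, 0.0, 1.731]
wrist_force: [0.1, -0.2, -0.7]
width: 0.0376
```

Emit:
step_arm(
  plan=[
    [[24,-21,0,0,40],[48,-41,0,0,40],[48,-41,-20,0,40],[48,-41,-40,0,40],[48,-41,-40,0,40]],
  ],
)

```text
time: 1.88
tool_pos: [0.6102, 0.1611, 0.2151]
ee_rot: [-3.133, -0.0, 1.735]
wrist_force: [-0.1, 1.3, -1.1]
width: 0.0376
```

```bash
python3 - <<'E'
from h import *
s=snap("scene");t=snap("top")
a=crop(s,240,90,130,110,4); b=crop(t,145,140,100,110,4)[:440]
cv2.imwrite("pics/c2.png",np.hstack([a[:440,:400],b])); print(robot.get_obs()["tool_pos"])
E
```

```text
[0.61150006 0.16159089 0.21946352]
```

View pics/c2.png

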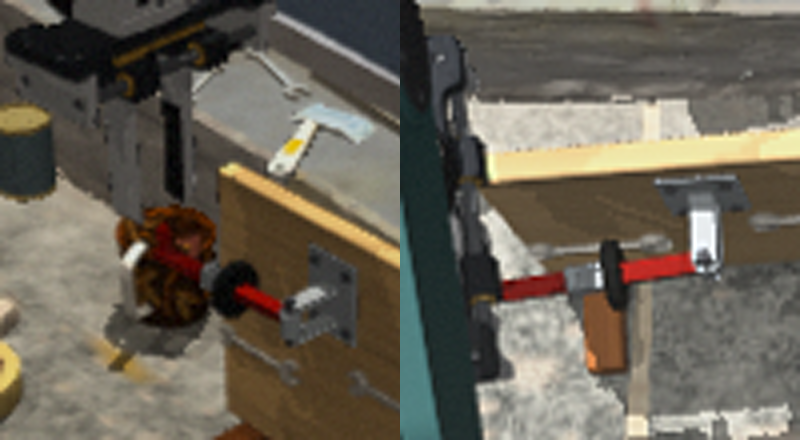

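The fingers straddle the tip from above (scene crop about (150,235)) with no contact. Correcting a few mm, then descending and pinching.

Emit:
step_arm(
  plan=[
    [[2,-3,-12,0,40],[2,-3,-24,0,40],[2,-3,-35,0,40],[2,-3,-35,0,40],[2,-3,-35,0,0],[2,-3,-35,0,0],[2,-3,-35,0,0],[2,-3,-35,0,0]],
  ],
)

```text
time: 2.65
tool_pos: [0.6154, 0.1577, 0.1859]
ee_rot: [3.139, -0.0, 1.734]
wrist_force: [1.8, 0.7, -0.5]
width: 0.0145
```

```bash
python3 - <<'E'
import numpy as np
from bench import robot
o=robot.get_obs();print(o["tool_pos"],o["wrist_force"],o["width"],o["ee_rot"])
p=o["tool_pos"][:2]*1000
h=np.array([633.,40.5]); d=p-h; a0=np.degrees(np.arctan2(d[1],d[0])); print(np.hypot(*d),a0)
r=119.8
for k in range(1,20):
    th=np.radians(a0+5*k); q=h+r*np.array([np.cos(th),np.sin(th)]); print(k,a0+5*k,(q-p).round(1))
E
```

```text
[0.61544671 0.15765233 0.18590395] [ 1.81589925  0.70109382 -0.48105281] 0.01448154950577145 [ 3.13904797e+00 -1.01543122e-04  1.73374390e+00]
118.46006237866357 98.52140845635228
1 103.52140845635228 [-10.5  -0.7]
2 108.52140845635228 [-20.5  -3.6]
3 113.52140845635228 [-30.3  -7.3]
4 118.52140845635228 [-39.6 -11.9]
5 123.52140845635228 [-48.6 -17.3]
6 128.52140845635228 [-57.1 -23.4]
7 133.52140845635228 [-64.9 -30.3]
8 138.52140845635228 [-72.2 -37.8]
9 143.52140845635228 [-78.8 -45.9]
10 148.52140845635228 [-84.6 -54.6]
11 153.52140845635228 [-89.7 -63.7]
12 158.52140845635228 [-93.9 -73.3]
13 163.52140845635228 [-97.3 -83.2]
14 168.52140845635228 [-99.9 -93.3]
15 173.52140845635228 [-101.5 -103.6]
16 178.52140845635228 [-102.2 -114.1]
17 183.52140845635228 [-102.  -124.5]
18 188.52140845635228 [-100.9 -134.9]
19 193.52140845635228 [ -98.9 -145.2]
```

Emit:
step_arm(
  plan=[
    [[0,0,0,0,0],[0,0,0,0,0],[-10,-1,0,0.087,0],[-20,-4,0,0.175,0],[-30,-7,0,0.262,0],[-40,-12,0,0.349,0],[-49,-17,0,0.436,0],[-57,-23,0,0.524,0]],
  ],
)

```text
time: 3.32
tool_pos: [0.5604, 0.1314, 0.1859]
ee_rot: [3.139, 0.009, 2.26]
wrist_force: [7.8, -5.7, -2.2]
width: 0.0086
```

Emit:
step_arm(
  plan=[
    [[-8,-7,0,0.087,0],[-15,-14,0,0.175,0],[-22,-22,0,0.262,0],[-27,-31,0,0.349,0],[-32,-40,0,0.436,0],[-37,-50,0,0.524,0],[-40,-60,0,0.61,0],[-40,-60,0,0.61,0]],
  ],
)

```text
time: 3.98
tool_pos: [0.524, 0.0709, 0.186]
ee_rot: [-3.142, 0.017, 2.867]
wrist_force: [17.2, -5.4, -6.3]
width: 0.009
```

```bash
python3 - <<'E'
import numpy as np
from h import *
o=robot.get_obs();print(o["tool_pos"],o["wrist_force"],o["width"],o["ee_rot"])
p=o["tool_pos"][:2]*1000
h=np.array([633.,40.5]); d=p-h; a0=np.degrees(np.arctan2(d[1],d[0])); print(np.hypot(*d),a0)
E
```

```text
[0.52399524 0.07088137 0.18603465] [17.18291652 -5.44353548 -6.28341625] 0.008985432575479584 [-3.14158332  0.01692282  2.8673031 ]
113.15947394515165 164.4259951614122
```

Emit:
step_arm(
  plan=[
    [[2,-8,0,0.08,0],[2,-16,0,0.16,0],[2,-24,0,0.24,0],[2,-31,0,0.3,0],[2,-36,0,0.33,0],[2,-40,0,0.35,0],[2,-40,0,0.35,0]],
  ],
)

```text
time: 4.57
tool_pos: [0.5216, 0.0358, 0.1859]
ee_rot: [3.138, 0.006, -3.064]
wrist_force: [4.8, 4.8, -0.4]
width: 0.0086
```

Emit:
step_arm(
  plan=[
    [[0,-2,0,0,0],[0,-4,0,0,0],[0,-4,0,0,0]],
  ],
)

```text
time: 4.82
tool_pos: [0.5216, 0.0356, 0.1858]
ee_rot: [3.131, 0.006, -3.062]
wrist_force: [4.7, 11.8, -0.5]
width: 0.009
```

Emit:
step_arm(
  plan=[
    [[0,-2,0,0,0],[0,-4,0,0,0],[0,-4,0,0,0]],
  ],
)

```text
time: 5.07
tool_pos: [0.5216, 0.0354, 0.1858]
ee_rot: [3.123, 0.007, -3.06]
wrist_force: [5.2, 19.2, -1.6]
width: 0.0084
```

The stop is felt: y stays at 35.5 mm while the force grows from 5 to 19 N. Relaxing, opening and lifting off.

Emit:
step_arm(
  plan=[
    [[0,4,0,0,0],[0,7,0,0,0],[0,7,0,0,40],[0,7,0,0,40],[0,7,0,0,40],[0,7,30,0,40],[0,7,70,0,40],[0,7,100,0,40]],
  ],
)

```text
time: 5.73
tool_pos: [0.5191, 0.033, 0.2867]
ee_rot: [-3.141, -0.001, -3.066]
wrist_force: [0.9, -0.4, 0.7]
width: 0.0371
```

Emit:
step_arm(
  plan=[
    [[-10,-35,0,0.05,100],[-20,-75,0,0.12,100],[-30,-115,0,0.19,100],[-40,-155,0,0.26,100],[-50,-195,0,0.26,100],[-60,-235,0,0.26,100]],
  ],
)

```text
time: 6.23
tool_pos: [0.4583, -0.2034, 0.2851]
ee_rot: [3.141, -0.0, -2.806]
wrist_force: [1.0, -0.3, -0.1]
width: 0.0741
```

```bash
python3 - <<'E'
from h import *
s=snap("scene");t=snap("top")
a=crop(s,255,115,120,120,4)[:,:400]; b=crop(t,165,160,100,120,4)
cv2.imwrite("pics/c3.png",np.hstack([a,b])); o=robot.get_obs();print(o["tool_pos"],o["ee_rot"],o["joint_positions"],o["width"])
E
```

```text
[ 0.45732597 -0.20691221  0.28424186] [-3.14108270e+00 -2.96235691e-03 -2.81489075e+00] [-0.53606478 -0.02083456  1.32730847 -0.00267599  1.836657   -2.43426488] 0.08214964161425307
```

View pics/c3.png

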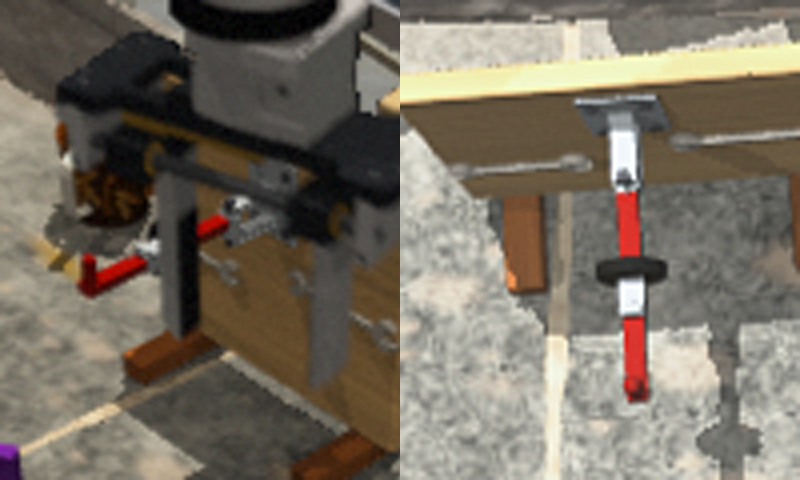

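The hook now points straight out: tip at top-crop (634,385), hinge (625,185), collar (631,270), seat and ridge to about (632,317). Measuring the bar line and the saddle.

```bash
python3 - <<'E'
from h import *
np.set_printoptions(precision=1,suppress=True)
t=cams.snapshot("top"); s=cams.snapshot("scene")
T=lambda u,v:(165+(u-400+.5)/4-.5,160+(v+.5)/4-.5)
for n,u,v,z in(("bar@hinge",627,198,.18),("bar",635,365,.18),("tiptop",631,380,.2),("bar end",640,400,.176),("collar tipside top",632,281,.186),("collar hinge side",631,260,.19),("ridge tip end",632,316,.182),("hinge pin",625,182,.19)):
    print(n,at_z(t,*T(u,v),z)*1000)
# jar & cup
print("jar top",at_z(t,323,227,.098)*1000,"cup",at_z(t,428,308,.063)*1000)
# subpixel: red pixels of the bar
f=t["frame"].astype(int); m=(f[...,0]>110)&(f[...,1]<60)&(f[...,2]<60)
ys,xs=np.nonzero(m[195:265,205:240]); ys+=195;xs+=205
for y in range(ys.min(),ys.max()+1):
    r=xs[ys==y]
    if len(r): print(y,r.min(),r.max(),at_z(t,r.mean(),y,.18)[:2]*1000)
E
```

```text
bar@hinge [624.1  40.8 180. ]
bar [529.2  33.4 180. ]
tiptop [517.  32. 200.]
bar end [510.4  30.7 176. ]
collar tipside top [575.2  35.5 186. ]
collar hinge side [586.2  35.8 190. ]
ridge tip end [556.4  35.6 182. ]
hinge pin [630.6  40.5 190. ]
jar top [ 602.3 -186.1   98. ] cup [ 415.8 -431.7   63. ]
208 222 223 [626.7  38.3]
209 219 223 [624.4  41.6]
210 220 223 [622.1  40.4]
211 220 224 [619.8  39.2]
212 220 224 [617.5  39.2]
213 220 224 [615.2  39.1]
214 220 224 [612.9  39. ]
215 220 224 [610.6  38.9]
216 220 224 [608.3  38.9]
217 220 224 [606.   38.8]
218 220 224 [603.7  38.7]
219 220 224 [601.4  38.7]
220 220 224 [599.1  38.6]
221 220 224 [596.9  38.5]
222 220 224 [594.6  38.4]
223 220 224 [592.3  38.4]
239 221 225 [555.9  35. ]
240 221 225 [553.7  35. ]
241 221 225 [551.4  34.9]
242 221 225 [549.2  34.8]
243 221 225 [546.9  34.7]
244 221 225 [544.7  34.7]
245 221 225 [542.4  34.6]
246 221 225 [540.2  34.5]
247 221 225 [537.9  34.5]
248 222 225 [535.7  33.3]
249 222 225 [533.4  33.2]
250 222 225 [531.2  33.2]
251 222 225 [528.9  33.1]
252 222 225 [526.7  33. ]
253 222 225 [524.5  32.9]
254 222 225 [522.2  32.9]
255 221 225 [520.   33.9]
256 221 224 [517.7  34.9]
257 221 226 [515.5  33.8]
258 226 226 [513.3  27.1]
259 222 226 [511.1  31.4]
```

Emit:
step_arm(
  plan=[
    [[-2,-37,0,0,100],[-4,-74,0,0,100],[-4,-74,-40,0,100],[-4,-74,-80,0,100],[-4,-74,-80,0,100],[-4,-74,-80,0,100]],
  ],
)

```text
time: 6.93
tool_pos: [0.4542, -0.2727, 0.2015]
ee_rot: [3.134, -0.005, -2.803]
wrist_force: [0.3, 0.0, 1.0]
width: 0.0943
```

```bash
python3 - <<'E'
from h import *
s=snap("scene"); o=robot.get_obs();print(o["tool_pos"],o["ee_rot"],o["joint_positions"],o["width"])
cv2.imwrite("pics/c4.png",crop(s,250,180,160,150,4))
p=o["tool_pos"]; print([proj(s,p+np.array([dx,dy,0])) for dx,dy in((0,0),)], proj(s,[.454,-.2805,.175]))
E
```

```text
[ 0.45634677 -0.27437175  0.20585157] [ 3.14125261e+00  5.53045904e-05 -2.80336163e+00] [-6.47978843e-01  4.82387365e-02  1.41131112e+00  2.35238612e-04
  1.68229585e+00 -2.55698005e+00] 0.09406211064839096
[array([339.58944481, 252.66732262])] [340.20222187 265.7971789 ]
```

View pics/c4.png

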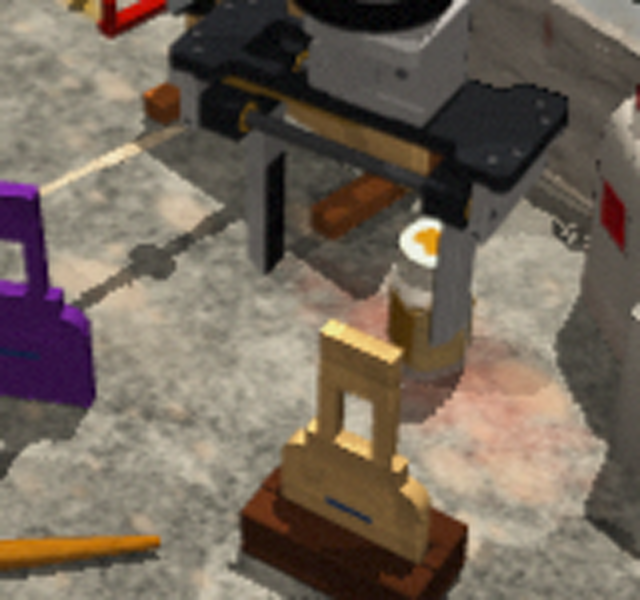

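The fingers are clear above the template (crop (360,340)), but joint 6 is nearly at its limit. Turning the gripper by half a turn, since the grasp is the same.

Emit:
step_arm(
  plan=[
    [[0,0,0,-0.12,100],[0,0,0,-0.24,100],[0,0,0,-0.36,100],[0,0,0,-0.48,100],[0,0,0,-0.6,100],[0,0,0,-0.72,100],[0,0,0,-0.84,100],[0,0,0,-0.96,100]],
  ],
)

```text
time: 7.65
tool_pos: [0.4587, -0.2764, 0.2115]
ee_rot: [-3.142, 0.011, 2.514]
wrist_force: [-0.7, 0.2, -0.3]
width: 0.0937
```

Emit:
step_arm(
  plan=[
    [[0,0,0,-0.12,100],[0,0,0,-0.24,100],[0,0,0,-0.36,100],[0,0,0,-0.48,100],[0,0,0,-0.6,100],[0,0,0,-0.72,100],[0,0,0,-0.84,100],[0,0,0,-0.96,100]],
  ],
)

```text
time: 8.32
tool_pos: [0.4587, -0.2764, 0.2115]
ee_rot: [3.133, 0.006, 1.554]
wrist_force: [-0.8, 0.6, -0.5]
width: 0.0941
```

Emit:
step_arm(
  plan=[
    [[0,0,0,-0.12,100],[0,0,0,-0.24,100],[0,0,0,-0.36,100],[0,0,0,-0.48,100],[0,0,0,-0.6,100],[0,0,0,-0.72,100],[0,0,0,-0.84,100],[0,0,0,-0.96,100]],
  ],
)

```text
time: 8.98
tool_pos: [0.4587, -0.2764, 0.2115]
ee_rot: [3.131, -0.004, 0.594]
wrist_force: [0.5, -0.3, 0.3]
width: 0.0937
```

Emit:
step_arm(
  plan=[
    [[-1,-3,0,-0.12,100],[-2,-6,0,-0.25,100],[-2,-6,0,-0.25,100],[-2,-6,0,-0.25,100],[-2,-6,0,-0.25,100]],
  ],
)

```text
time: 9.4
tool_pos: [0.4552, -0.2818, 0.2081]
ee_rot: [3.137, -0.003, 0.351]
wrist_force: [-0.5, -0.2, 0.0]
width: 0.0941
```

```bash
python3 - <<'E'
from h import *
o=robot.get_obs();print(o["time"],o["tool_pos"],o["ee_rot"],o["joint_positions"],o["wrist_force"])
E
```

```text
9.4 [ 0.45521857 -0.28182315  0.20807765] [ 3.13707093e+00 -2.92392502e-03  3.51340529e-01] [-6.60307989e-01  4.99566773e-02  1.40514645e+00  8.04881173e-05
  1.68110539e+00  5.59163496e-01] [-0.50229919 -0.20074717  0.0325323 ]
```

Emit:
step_arm(
  plan=[
    [[-1,1,-16,-0.012,100],[-1,1,-32,-0.012,100],[-1,1,-48,-0.012,100],[-1,1,-61,-0.012,100],[-1,1,-61,-0.012,100],[-1,1,-61,-0.012,100]],
  ],
)

```text
time: 9.9
tool_pos: [0.4528, -0.2802, 0.1442]
ee_rot: [-3.141, 0.0, 0.337]
wrist_force: [-0.0, -0.2, 0.7]
width: 0.0944
```

Emit:
step_arm(
  plan=[
    [[0,0,0,0,40],[0,0,0,0,40],[0,0,0,0,40],[0,0,0,0,30],[0,0,0,0,30],[0,0,0,0,30]],
  ],
)

```text
time: 10.4
tool_pos: [0.4528, -0.2806, 0.1443]
ee_rot: [3.141, -0.0, 0.336]
wrist_force: [-0.3, 0.2, 0.1]
width: 0.0573
```

Emit:
step_arm(
  plan=[
    [[0,0,0,0,0],[0,0,0,0,0],[0,0,0,0,0],[0,0,0,0,0],[0,0,0,0,0],[0,0,0,0,0]],
  ],
)

```text
time: 10.9
tool_pos: [0.4526, -0.2803, 0.1439]
ee_rot: [-3.141, 0.0, 0.336]
wrist_force: [-1.0, 0.3, 0.3]
width: 0.0439
```

Emit:
step_arm(
  plan=[
    [[0,0,3,0,0],[0,0,8,0,0],[0,0,15,0,0],[0,0,23,0,0],[0,0,32,0,0],[0,0,32,0,0]],
  ],
)

```text
time: 11.4
tool_pos: [0.4539, -0.2814, 0.1791]
ee_rot: [3.137, -0.003, 0.336]
wrist_force: [0.4, 0.2, -1.2]
width: 0.0439
```

Gripped (width 43.9 mm). Lifting well above the look-alikes and carrying to the front of the tip.

Emit:
step_arm(
  plan=[
    [[0,0,25,0,0],[0,0,50,0,0],[0,0,80,0,0],[0,0,110,0,0],[0,0,130,0,0],[0,0,140,0,0],[0,0,140,0,0]],
  ],
)

```text
time: 11.98
tool_pos: [0.4535, -0.2811, 0.3192]
ee_rot: [3.136, -0.003, 0.336]
wrist_force: [0.5, 0.9, -2.4]
width: 0.0435
```

Emit:
step_arm(
  plan=[
    [[0,20,0,-0.03,0],[0,50,0,-0.07,0],[0,82,0,-0.11,0],[0,114,0,-0.15,0],[0,146,0,-0.19,0],[0,178,0,-0.23,0],[0,200,0,-0.26,0],[0,215,0,-0.26,0]],
  ],
)

```text
time: 12.65
tool_pos: [0.4519, -0.063, 0.3139]
ee_rot: [-3.14, 0.003, 0.077]
wrist_force: [0.0, -0.5, -1.2]
width: 0.0435
```

Emit:
step_arm(
  plan=[
    [[3,25,0,0,0],[8,50,0,0,0],[14,75,0,0,0],[20,92,0,0,0],[20,96,0,0,0],[20,96,0,0,0],[20,96,0,0,0]],
  ],
)

```text
time: 13.23
tool_pos: [0.4722, 0.0301, 0.3146]
ee_rot: [3.141, 0.003, 0.076]
wrist_force: [-0.0, -0.7, -2.1]
width: 0.0439
```

```bash
python3 - <<'E'
from h import *
o=robot.get_obs();print(o["time"],o["tool_pos"],o["ee_rot"],o["joint_positions"],o["wrist_force"],o["wrist_torque"],o["width"])
E
```

```text
13.2333 [0.47219803 0.03010368 0.31459025] [3.14105762e+00 2.67216689e-03 7.58457401e-02] [-5.55859105e-02 -7.79946938e-02  1.32215612e+00 -9.30595126e-04
  1.90001009e+00  1.43906424e+00] [-0.0107734  -0.73238119 -2.07764984] [-0.00346653  0.14896371  0.01317292] 0.04394692958520305
```

Emit:
step_arm(
  plan=[
    [[2,-1,-25,0,0],[4,-1,-50,0,0],[4,-1,-75,0,0],[4,-1,-95,0,0],[4,-1,-104,0,0],[4,-1,-104,0,0],[4,-1,-104,0,0]],
  ],
)

```text
time: 13.82
tool_pos: [0.4766, 0.0288, 0.2122]
ee_rot: [3.141, 0.0, 0.075]
wrist_force: [-0.0, -0.9, -1.8]
width: 0.044
```

```bash
python3 - <<'E'
from h import *
s=snap("scene"); t=snap("top");o=robot.get_obs();print(o["tool_pos"],o["ee_rot"],o["wrist_force"])
cv2.imwrite("pics/c5.png",np.hstack([crop(s,235,100,110,150,4),crop(t,190,170,90,150,4)]))
E
```

```text
[0.47761124 0.02905836 0.21383247] [ 3.14098434 -0.00318791  0.0751144 ] [ 0.07447378  0.0343254  -2.11831792]
```

View pics/c5.png

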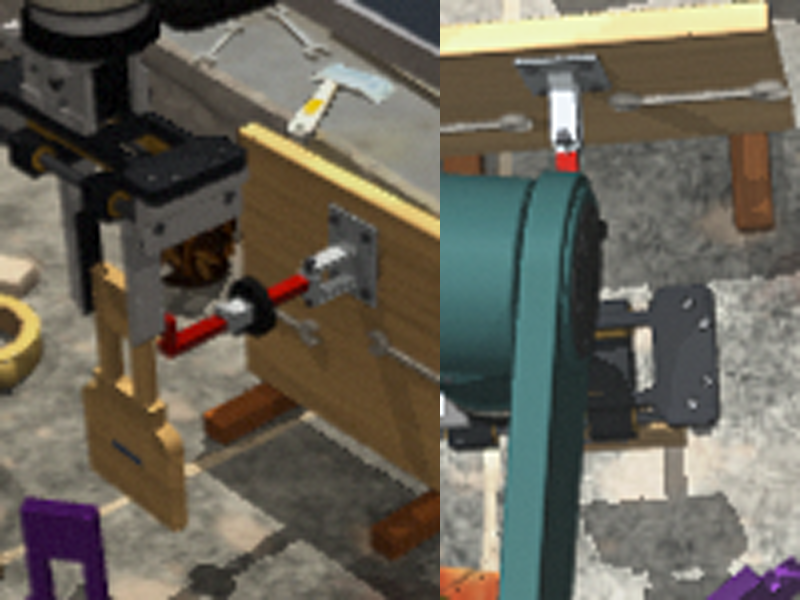

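```bash
python3 - <<'E'
from h import *
s=snap("scene");o=robot.get_obs(); p=o["tool_pos"]; y=o["ee_rot"][2]; print(p,o["ee_rot"])
def P(x,yy,z): # template coordinates rel. foot
    q=np.array([p[0],p[1],p[2]-.1359])+R.from_euler('z',y).apply([x,yy,z]); u=proj(s,q); return ((u-[235,100])*4).round()
for n,c in dict(footL=(-.006,.045,0),footR=(-.006,-.045,0),topL=(-.006,.022,.167),topR=(-.006,-.022,.167),winTL=(-.006,.012,.131),winTR=(-.006,-.012,.131),winBL=(-.006,.012,.089),winBR=(-.006,-.012,.089)).items(): print(n,P(*c))
print("tip top",((proj(s,[.517,.0325,.2])-[235,100])*4).round())
im=crop(s,235,100,100,140,6); cv2.imwrite("pics/c6.png",im[:, :])
E
```

```text
[0.47771867 0.02917888 0.21399451] [ 3.14092103 -0.00366044  0.07534088]
footL [ 84. 468.]
footR [170. 532.]
topL [ 83. 265.]
topR [129. 295.]
winTL [ 98. 323.]
winTR [123. 339.]
winBL [104. 380.]
winBR [128. 396.]
tip top [169. 315.]
```

View pics/c6.png

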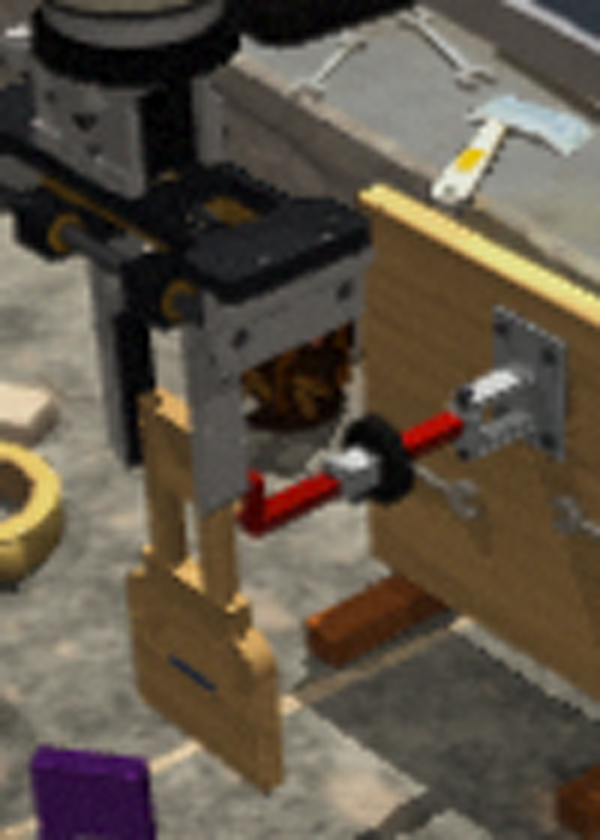

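```bash
python3 - <<'E'
from h import *
from scipy.optimize import least_squares
np.set_printoptions(precision=2,suppress=True)
s=cams.snapshot("scene");o=robot.get_obs(); p=o["tool_pos"]; y=o["ee_rot"][2]
f=lambda c:np.array([235+(c[0]+.5)/6-.5,100+(c[1]+.5)/6-.5])
pts=[((-.006,.045,0),(138,692)),((-.006,-.045,0),(270,793)),((-.006,.022,.167),(141,400)),((.006,-.045,0),(282,781))]
def res(d,pit):
    r=[]
    for c,i in pts:
        q=R.from_euler('zy',[y,d[3] if pit else 0]).apply(np.array(c)-[0,0,.155])+p+[0,0,.019]+d[:3]/1000
        r+=list(proj(s,q)-f(i))
    return np.array(r)
for fix in(0,1):
    g=lambda v:np.r_[res(np.r_[v[0],v[1],v[2],v[3]],fix),(v[2]/1.5),v[1]/2,v[3]*(1 if fix else 100)]
    k=least_squares(g,[0,0,0,0.]); print(fix,k.x,k.fun)
E
```

```text
0 [5.79 0.84 0.29 0.  ] [ 0.13  1.17 -0.38  0.2  -0.61 -0.9   1.25  0.16  0.19  0.42  0.  ]
1 [6.37 0.85 0.29 0.01] [ 0.05  1.19 -0.46  0.24 -0.39 -1.01  1.17  0.22  0.19  0.42  0.01]
```

The view shows the template hanging upright about 25 mm in front of the tip, square to the bar and laterally within about 1 mm. It sits about 5 mm ahead of the grasp centre in the pads, which is harmless. Going down 4 mm, then threading over the tip.

Emit:
step_arm(
  plan=[
    [[0,0,-4,0,0],[0,0,-4,0,0],[4,0,-4,0,0],[8,1,-4,0,0],[12,1,-4,0,0],[16,1,-4,0,0],[20,1.5,-4,0,0],[20,1.5,-4,0,0]],
  ],
)

```text
time: 14.68
tool_pos: [0.4975, 0.0311, 0.2077]
ee_rot: [3.142, 0.0, 0.076]
wrist_force: [-0.9, -0.3, -1.9]
width: 0.0439
```

Emit:
step_arm(
  plan=[
    [[4,0.3,0,0,0],[8,0.6,0,0,0],[12,0.9,0,0,0],[16,1.2,0,0,0],[20,1.5,0,0,0],[24,1.8,0,0,0],[24,1.8,0,0,0]],
  ],
)

```text
time: 15.27
tool_pos: [0.5214, 0.0329, 0.2078]
ee_rot: [3.142, -0.0, 0.076]
wrist_force: [0.2, 1.0, -2.0]
width: 0.0438
```

```bash
python3 - <<'E'
from h import *
s=snap("scene"); o=robot.get_obs();print(o["tool_pos"],o["ee_rot"],o["wrist_force"],o["wrist_torque"])
cv2.imwrite("pics/c7.png",crop(s,245,110,100,110,6))
E
```

```text
[0.52099678 0.03281259 0.20779312] [3.14151639e+00 3.92814576e-04 7.58112716e-02] [ 0.15842989 -0.483035   -1.76678759] [ 0.03485014  0.15046933 -0.01429587]
```

View pics/c7.png

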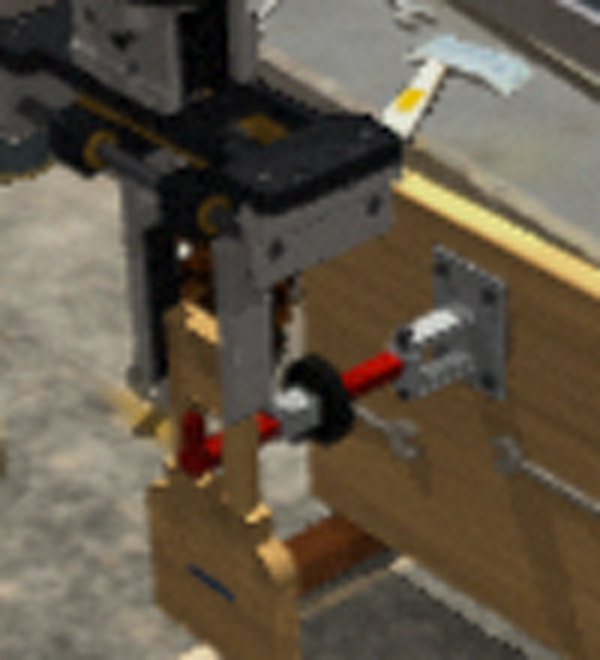

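The red tip shows through the window at (193,440), with no contact forces. Continuing along the bar.

Emit:
step_arm(
  plan=[
    [[4,0.3,0,0,0],[8,0.6,0,0,0],[12,0.9,0,0,0],[16,1.2,0,0,0],[20,1.5,0,0,0],[20,1.5,0,0,0]],
  ],
)

```text
time: 15.82
tool_pos: [0.5415, 0.0343, 0.2078]
ee_rot: [3.142, -0.0, 0.076]
wrist_force: [-0.9, -0.6, -1.4]
width: 0.044
```

Emit:
step_arm(
  plan=[
    [[1,0,-3,0,0],[2,0.1,-6,0,0],[4,0.3,-8,0,0],[6,0.4,-8,0,0],[8,0.6,-8,0,0],[8,0.6,-8,0,0]],
  ],
)

```text
time: 16.32
tool_pos: [0.5491, 0.0349, 0.1999]
ee_rot: [3.141, -0.0, 0.076]
wrist_force: [-0.3, -1.3, -2.3]
width: 0.0435
```

Emit:
step_arm(
  plan=[
    [[1,0.1,0,0,0],[2,0.2,0,0,0],[3,0.2,0,0,0],[4,0.3,0,0,0],[4,0.3,0,0,0]],
  ],
)

```text
time: 16.73
tool_pos: [0.5529, 0.0352, 0.2]
ee_rot: [3.141, -0.0, 0.076]
wrist_force: [0.6, 0.1, -2.8]
width: 0.0437
```

Emit:
step_arm(
  plan=[
    [[1,0.1,0,0,0],[2,0.2,0,0,0],[3,0.2,0,0,0],[3,0.2,0,0,0]],
  ],
)

```text
time: 17.07
tool_pos: [0.5559, 0.0354, 0.1999]
ee_rot: [3.142, 0.0, 0.076]
wrist_force: [0.7, 0.4, -2.4]
width: 0.0438
```

Emit:
step_arm(
  plan=[
    [[1,0.1,0,0,0],[2,0.2,0,0,0],[2,0.2,0,0,0]],
  ],
)

```text
time: 17.32
tool_pos: [0.5579, 0.0356, 0.1999]
ee_rot: [3.141, -0.0, 0.076]
wrist_force: [-0.0, 0.1, -2.1]
width: 0.0439
```

Emit:
step_arm(
  plan=[
    [[1,0.1,0,0,0],[2,0.2,0,0,0],[2,0.2,0,0,0]],
  ],
)

```text
time: 17.57
tool_pos: [0.5599, 0.0358, 0.1999]
ee_rot: [3.142, -0.0, 0.076]
wrist_force: [-0.4, -0.1, -2.1]
width: 0.044
```

Emit:
step_arm(
  plan=[
    [[1,0.1,0,0,0],[2,0.2,0,0,0],[2,0.2,0,0,0]],
  ],
)

```text
time: 17.82
tool_pos: [0.5619, 0.036, 0.1999]
ee_rot: [3.142, -0.0, 0.076]
wrist_force: [-0.4, 0.3, -2.3]
width: 0.0441
```

Emit:
step_arm(
  plan=[
    [[1,0.1,0,0,0],[1,0.1,0,0,0]],
  ],
)

```text
time: 17.98
tool_pos: [0.5629, 0.0361, 0.1999]
ee_rot: [3.142, -0.0, 0.076]
wrist_force: [-0.4, -0.3, -2.0]
width: 0.0439
```

Emit:
step_arm(
  plan=[
    [[1,0.1,0,0,0],[1,0.1,0,0,0]],
  ],
)

```text
time: 18.15
tool_pos: [0.5639, 0.0362, 0.1999]
ee_rot: [3.142, -0.0, 0.076]
wrist_force: [0.0, -0.5, -1.8]
width: 0.044
```

Emit:
step_arm(
  plan=[
    [[1,0.1,0,0,0],[1,0.1,0,0,0]],
  ],
)

```text
time: 18.32
tool_pos: [0.5649, 0.0363, 0.2]
ee_rot: [3.142, -0.0, 0.076]
wrist_force: [-0.1, -0.2, -1.3]
width: 0.0436
```

Emit:
step_arm(
  plan=[
    [[1,0.1,0,0,0],[1,0.1,0,0,0]],
  ],
)

```text
time: 18.48
tool_pos: [0.5658, 0.0364, 0.1999]
ee_rot: [3.141, -0.0, 0.076]
wrist_force: [0.6, -0.9, -2.3]
width: 0.0437
```

Emit:
step_arm(
  plan=[
    [[1,0.1,0,0,0],[1,0.1,0,0,0]],
  ],
)

```text
time: 18.65
tool_pos: [0.5669, 0.0365, 0.2]
ee_rot: [3.142, -0.0, 0.076]
wrist_force: [-0.5, 0.2, -2.1]
width: 0.0439
```

Emit:
step_arm(
  plan=[
    [[1,0.1,0,0,0],[1,0.1,0,0,0]],
  ],
)

```text
time: 18.82
tool_pos: [0.5679, 0.0366, 0.1999]
ee_rot: [3.141, -0.0, 0.076]
wrist_force: [0.4, -0.4, -2.2]
width: 0.0434
```

```bash
python3 - <<'E'
from h import *
s=snap("scene"); o=robot.get_obs();print(o["tool_pos"],o["wrist_force"],o["wrist_torque"])
cv2.imwrite("pics/c8.png",crop(s,250,110,100,110,6))
E
```

```text
[0.56778542 0.03662163 0.19992164] [-0.63718477  0.50870604 -0.98643811] [-0.01139562  0.16599864 -0.03578305]
```

View pics/c8.png

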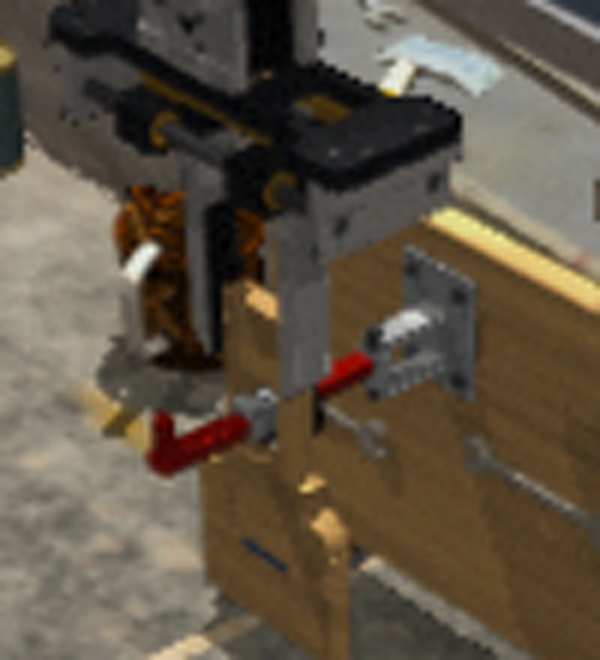

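The template is past the ridge, just in front of the collar (black at (320,410)), upright and with no contact yet. Feeling on in 1 mm steps.

Emit:
step_arm(
  plan=[
    [[1,0.1,0,0,0],[1,0.1,0,0,0]],
  ],
)

```text
time: 19.03
tool_pos: [0.5688, 0.0367, 0.1999]
ee_rot: [3.142, -0.0, 0.076]
wrist_force: [0.8, 0.5, -2.2]
width: 0.0441
```

Emit:
step_arm(
  plan=[
    [[1,0.1,0,0,0],[1,0.1,0,0,0]],
  ],
)

```text
time: 19.2
tool_pos: [0.5696, 0.0368, 0.1999]
ee_rot: [3.142, 0.0, 0.076]
wrist_force: [0.2, 0.2, -2.5]
width: 0.0441
```

```bash
python3 - <<'E'
from h import *
o=robot.get_obs();print(o["tool_pos"],o["wrist_force"],o["wrist_torque"])
E
```

```text
[0.56964326 0.03680208 0.19990241] [ 0.22056186  0.19954235 -2.46791667] [-0.09865391  0.22731351 -0.00773937]
```

Emit:
step_arm(
  plan=[
    [[1,0.1,0,0,0],[1,0.1,0,0,0]],
  ],
)

```text
time: 19.37
tool_pos: [0.5699, 0.0369, 0.1999]
ee_rot: [3.141, 0.002, 0.076]
wrist_force: [-3.6, -1.2, -0.1]
width: 0.0438
```

```bash
python3 - <<'E'
from h import *
o=robot.get_obs();print(o["tool_pos"],o["wrist_force"],o["wrist_torque"])
E
```

```text
[0.56986042 0.03686597 0.19988292] [-3.64359086 -1.24610143 -0.13876453] [-0.07373536  0.86114939  0.03309838]
```

Contact with the collar is felt (Fx -3.6 N, position lagging). Holding it lightly pressed while raised.

Emit:
step_arm(
  plan=[
    [[0,0,0,0,0],[0,0,0,0,0],[0,0,0,0,0],[0,0,0,0,0],[0,0,0,0,0],[0,0,0,0,0],[0,0,0,0,0],[0,0,0,0,0]],
  ],
)

```text
time: 20.03
tool_pos: [0.57, 0.0369, 0.1999]
ee_rot: [3.141, 0.002, 0.076]
wrist_force: [-4.7, -0.2, 0.1]
width: 0.0436
```

Emit:
step_arm(
  plan=[
    [[0,0,0,0,0],[0,0,0,0,0],[0,0,0,0,0],[0,0,0,0,0]],
  ],
)

```text
time: 20.37
tool_pos: [0.57, 0.0368, 0.1999]
ee_rot: [3.141, 0.002, 0.076]
wrist_force: [-6.2, -0.1, -0.1]
width: 0.0442
```

```bash
python3 - <<'E'
from h import *
o=robot.get_obs();print(o["tool_pos"],o["wrist_force"],o["wrist_torque"])
E
```

```text
[0.56996569 0.0368497  0.19986668] [-6.15705389 -0.1372526  -0.13912767] [-0.11258606  1.2862352   0.0827418 ]
```

Emit:
step_arm(
  plan=[
    [[-1,-0.1,0,0,0],[-2.3,-0.2,0,0,0],[-2.3,-0.2,0,0,0],[-2.3,-0.2,0,0,0]],
  ],
)

```text
time: 20.7
tool_pos: [0.5693, 0.0368, 0.2001]
ee_rot: [3.141, -0.002, 0.076]
wrist_force: [0.4, 0.4, -1.2]
width: 0.0438
```

Emit:
step_arm(
  plan=[
    [[0,0,-2,0,0],[0,0,-4,0,0],[0,0,-6,0,0],[0,0,-6,0,0]],
  ],
)

```text
time: 21.03
tool_pos: [0.5682, 0.0367, 0.1931]
ee_rot: [-3.142, 0.001, 0.076]
wrist_force: [0.5, 0.2, -1.7]
width: 0.0438
```

Emit:
step_arm(
  plan=[
    [[0,0,-1,0,0],[0,0,-2,0,0],[0,0,-3,0,0],[0,0,-3,0,0]],
  ],
)

```text
time: 21.37
tool_pos: [0.5683, 0.0367, 0.1907]
ee_rot: [3.142, 0.0, 0.076]
wrist_force: [0.7, -0.2, -2.7]
width: 0.0439
```

```bash
python3 - <<'E'
from h import *
o=robot.get_obs();print(o["tool_pos"],o["wrist_force"],o["wrist_torque"])
E
```

```text
[0.56831768 0.03673324 0.19068398] [ 0.72652981 -0.2298635  -2.67636416] [ 0.00525198  0.18216855 -0.03089322]
```

Emit:
step_arm(
  plan=[
    [[0,0,-0.7,0,0],[0,0,-1.4,0,0],[0,0,-1.4,0,0]],
  ],
)

```text
time: 21.62
tool_pos: [0.5684, 0.0367, 0.1894]
ee_rot: [3.142, 0.0, 0.076]
wrist_force: [-0.9, 0.5, -2.0]
width: 0.0438
```

Emit:
step_arm(
  plan=[
    [[0,0,-0.7,0,0],[0,0,-1,0,0],[0,0,-1,0,0]],
  ],
)

```text
time: 21.87
tool_pos: [0.5684, 0.0367, 0.1884]
ee_rot: [3.141, 0.0, 0.076]
wrist_force: [0.2, -0.7, -2.0]
width: 0.0441
```

Emit:
step_arm(
  plan=[
    [[0,0,-0.5,0,0],[0,0,-1,0,0],[0,0,-1,0,0]],
  ],
)

```text
time: 22.12
tool_pos: [0.5684, 0.0367, 0.1876]
ee_rot: [3.141, -0.0, 0.076]
wrist_force: [-0.4, -0.2, -2.2]
width: 0.0435
```

```bash
python3 - <<'E'
from h import *
o=robot.get_obs();print(o["tool_pos"],o["wrist_force"],o["wrist_torque"])
E
```

```text
[0.5684436  0.03671224 0.18756451] [-0.40453662 -0.2466205  -2.1503194 ] [0.03638014 0.18335624 0.00439086]
```

Emit:
step_arm(
  plan=[
    [[0,0,-0.5,0,0],[0,0,-0.8,0,0],[0,0,-0.8,0,0]],
  ],
)

```text
time: 22.37
tool_pos: [0.5685, 0.0367, 0.1874]
ee_rot: [3.141, -0.001, 0.076]
wrist_force: [-0.4, 0.8, 0.8]
width: 0.0436
```

Emit:
step_arm(
  plan=[
    [[0,0,-0.5,0,0],[0,0,-0.8,0,0],[0,0,-0.8,0,0]],
  ],
)

```text
time: 22.62
tool_pos: [0.5685, 0.0367, 0.1873]
ee_rot: [3.141, -0.001, 0.076]
wrist_force: [-2.9, -0.3, 4.9]
width: 0.0439
```

```bash
python3 - <<'E'
from h import *
o=robot.get_obs();print(o["tool_pos"],o["wrist_force"],o["wrist_torque"])
E
```

```text
[0.56851497 0.0367224  0.18732591] [-2.85336054 -0.27475323  4.92351904] [-0.05952351  0.57809177  0.06157434]
```

Seated: the template bears on the seat at TCP 187.4 mm, eye about 182.5 mm against 183 expected. Relaxing, opening and rising.

Emit:
step_arm(
  plan=[
    [[0,0,0.9,0,0],[0,0,0.9,0,0],[0,0,0.9,0,60],[0,0,0.9,0,75],[0,0,0.9,0,75],[0,0,0.9,0,75],[0,0,0.9,0,75],[0,0,0.9,0,75]],
  ],
)

```text
time: 23.28
tool_pos: [0.5684, 0.0367, 0.1866]
ee_rot: [3.142, 0.0, 0.076]
wrist_force: [-0.7, 0.4, 0.4]
width: 0.0704
```

Emit:
step_arm(
  plan=[
    [[0,0,5,0,75],[0,0,15,0,75],[0,0,30,0,75],[0,0,50,0,75],[0,0,75,0,75],[0,0,100,0,75],[0,0,100,0,75]],
  ],
)

```text
time: 23.87
tool_pos: [0.5705, 0.0366, 0.2945]
ee_rot: [3.14, -0.012, 0.076]
wrist_force: [-0.2, 0.6, 1.1]
width: 0.0705
```

Emit:
step_arm(
  plan=[
    [[-30,-10,0,0,75],[-65,-20,0,0,75],[-100,-30,0,0,75],[-140,-40,0,0,75],[-170,-50,0,0,75],[-170,-50,0,0,75],[-170,-50,0,0,75],[-170,-50,0,0,75]],
  ],
)

```text
time: 24.53
tool_pos: [0.3989, -0.0132, 0.287]
ee_rot: [3.141, -0.001, 0.076]
wrist_force: [-0.2, 0.5, 0.4]
width: 0.0706
```

```bash
python3 - <<'E'
from h import *
s=snap("scene"); t=snap("top"); o=robot.get_obs();print(o["time"],o["tool_pos"],o["wrist_force"])
a=crop(s,270,110,100,130,4);b=crop(t,190,165,90,130,4); cv2.imwrite("pics/c9.png",np.hstack([a,b]))
E
```

```text
24.6333 [ 0.39929166 -0.0130842   0.28651307] [-0.4953375  -0.46410707 -0.15326556]
```

View pics/c9.png

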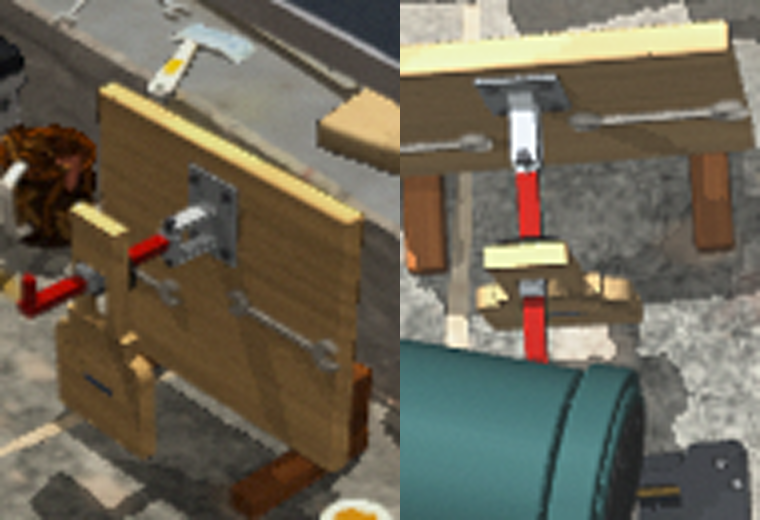

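The template hangs on the seat, with the collar right behind it (top crop (525,240)) and the ridge in front (533,288). It is upright and the gripper is clear. Backing off a little more, then checking stability and the hook angle numerically.

Emit:
step_arm(
  plan=[
    [[0,-40,0,0,75],[0,-80,0,0,75],[0,-120,0,0,75],[0,-150,0,0,75],[0,-150,0,0,75],[0,-150,0,0,75],[0,-150,0,0,75],[0,-150,0,0,75]],
  ],
)

```text
time: 25.3
tool_pos: [0.399, -0.1623, 0.2867]
ee_rot: [-3.141, 0.0, 0.078]
wrist_force: [-0.3, 0.2, 0.5]
width: 0.0708
```

```bash
python3 - <<'E'
from h import *
t=snap("top");s=snap("scene"); f=t["frame"].astype(int); m=(f[...,0]>110)&(f[...,1]<60)&(f[...,2]<60)
for y in(212,216,220,246,250,254,257):
    r=np.nonzero(m[y,205:240])[0]+205
    if len(r): print(y,r.min(),r.max(),(at_z(t,r.mean(),y,.18)[:2]*1000).round(1))
a=cv2.imread("pics/scene0.png").astype(int);b=s["frame"][:,:,::-1].astype(int)
print("cup diff",abs(a-b)[340:390,345:395].mean(),"jar diff",abs(a-b)[230:280,342:375].mean())
c=cv2.imread("pics/c9.png")[:,:400].astype(int);d=crop(s,270,110,100,130,4).astype(int)
print("template diff",abs(c-d)[190:460,0:170].mean(),robot.get_obs()["time"])
E
```

```text
212 220 224 [617.5  39.2]
216 219 224 [608.3  40. ]
220 220 224 [599.1  38.6]
246 221 225 [540.2  34.5]
250 222 225 [531.2  33.2]
254 222 226 [522.2  31.8]
257 221 226 [515.5  33.8]
cup diff 5.882666666666666 jar diff 7.712323232323232
template diff 18.662628903413218 25.4
```

```bash
python3 - <<'E'
from h import *
s=snap("scene","pics/c10.png")
a=crop(s,255,110,100,130,4);a0=cv2.imread("pics/scene0.png")
f=lambda im:cv2.resize(im[225:395,335:400],None,fx=3,fy=3)
b=np.hstack([f(a0),f(s["frame"][:,:,::-1])]); h=max(a.shape[0],b.shape[0])
g=lambda i:cv2.copyMakeBorder(i,0,h-i.shape[0],0,0,cv2.BORDER_CONSTANT)
cv2.imwrite("pics/c11.png",np.hstack([g(a),g(b)]))
E
```

```text
(no output)
```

View pics/c11.png

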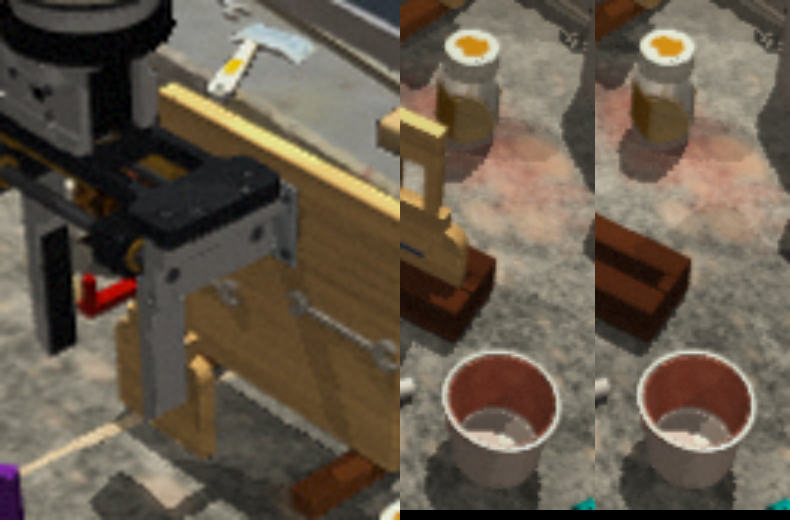

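The change came only from the gripper covering the view. The template's foot is in the same place, the bar line is unchanged, and the cup and jar stand where they were. Handing in.

```bash
python3 -c "
from bench import robot
print(robot.close_job())"
```

```text
the job is handed in; nothing more can be done
None
```

The job is done and handed in at about 25.5 s of the 72 s allowed; no verdict was reported.

- **Hook:** I swung it out until the stop was felt, with the tip staying put while the force rose to about 19 N. After the template was hung, the bar line in the top picture was unchanged.
- **Template:** I lifted it from the stand and passed its window over the tip with no contact force above the noise. I then felt for the collar, which bore at TCP x of about 570 mm. I kept it pressed there, still raised, for about 1 s. The force crept up from 3.6 to 6.2 N during that second, more than I had aimed for.
- **Seating:** I backed off about 1.5 mm and let it down. It bore on the seat with its window's upper edge at about 182.5 mm (183 expected), pressing about 5 N before I relaxed and opened the gripper.
- **Last checks:** With the gripper clear, both pictures showed the template hanging upright between collar and ridge. In the last picture the gripper hid part of it, so my numeric stability check there was not usable (it showed a large change). By eye the foot, the visible part, had not moved. The cup and jar look unmoved.

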